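# Slide the tall vase into the height gauge

### The arm

A 7-joint arm with a two-finger parallel gripper is mounted at the origin on the work surface. World frame = base frame: x ahead of the robot, y to its left, z up, the work surface at z = 0. Lengths are in m, angles in rad, forces in N, time in s.
With the tool pointing down it reaches from about 0.425 to 0.925 m from the base axis. Payload 6.8 kg.
Tool frame: the origin (TCP) lies midway between the tips of the shut fingers; the grasp point (between the pads) lies 19 mm behind it; z points along the fingers, y is the direction in which the jaws open and shut (so a half turn about z gives the same grasp; the last joint's range is limited). The gripper opens to 85 mm and grips with 20 to 120 N. Pads are 22 mm wide; open, the fingers measure 114 mm over their backs; the gripper's body (76 mm by 85 mm) begins 54 mm behind the grasp point. The pads swing forward as they close: fully open they stand 13 mm farther back than shut.
Start: joints at [1.181, 0.477, 0.022, 1.555, -0.011, 1.109, -0.083], TCP at [0.188, -0.648, 0.231] pointing down, gripper open.
Joint ranges: [-2.96, 2.96], [-0.34, 2.1], [-1.41, 1.46], [0.24, 2.44], [-1.37, 4.51], [0.17, 1.92], [-2.96, 2.96]. Speed limits (rad/s): [2.39, 2.39, 3.14, 3.14, 3.14, 3.14, 3.14].

### API

Orientations are given as a unit quaternion [w, x, y, z].
In Python, from workcell import r, capture gives the robot as it stands.
- The arm moves only by the tool drive_tool, never from a script. Its argument "steps" is a list that holds one entry, the list of rows, each a list of 5 numbers: the closure in counts, from 0 (fully open) to 255 (shut), then the shift along the tool's x, y, z in mm, then the turn about the tool's z in rad. A call has 1 to 20 rows; each row is the pose to reach, as a shift and turn from the pose commanded when the call began, along the tool's axes at that moment; what a row does not reach only later rows make up. A row lasts 1/10 s, in which the tool goes at most 50 mm and 8.59 degrees, less where a joint would pass 70% of its speed; a pose out of reach is approached as far as the arm can. A call with a gripper value outside its range is refused whole. The fingers move at their own pace and stop on an object; the grip force is fixed at half the most. Time passes only in rows, so rows that repeat a pose let the fingers close. It gives the time, the measured TCP pose, the force and the opening at its end, in the units of the state.
- r.sense(): the state, without advancing time (a new reading comes with each control period).
- capture(name): name is "scene" or "top" or "wrist"; returns a dict with "pixels" (420x560x3 uint8, red, green, blue), "range_z" (420x560 float32, m along the optical axis (not along the pixel's ray), 0 where there is no reading), "vfov" (degrees; the focal length in pixels is half the picture's height over the tangent of half this angle, whatever the lens; pixels are square), "cx", "cy" (the principal point, pixels), "rvec" (rotation vector, rad) and "tvec" (3), from world to camera coordinates, as OpenCV has them; the wrist camera has in their place "hand_eye" (4x4, takes a point from camera to tool coordinates, whose origin is the TCP and whose axes are the flange's). Camera axes: x right, y down, z forward; pixel columns grow to the right and rows downward; lengths in m; the calibration is good to about 2 mm. The wrist camera is an equidistant fisheye: a pixel r from the principal point sees the ray r / f radians off the axis. A picture is of the moment at which its call begins: read the wrist's pose just before it.
- r.finish_job(): hands the job in, once; it reports no verdict.
The state is a dict: "time": time; "joint_pos": joint angles; "qvel": joint speeds; "joint_efforts": joint torques, N m; "position": TCP position; "eef_rot": TCP orientation; "wrist_force": force on the tool from outside, world axes, zero at the start; "moment": the same for the moment, N m; "grip_width": finger opening in m.
Only numpy, scipy, OpenCV 4.12 (cv2) and the standard library are available. Lean on these libraries where they do the work, as an engineer would, in place of code of your own. Each camera call takes 0.05 s, during which the arm holds its last target. There are 200 camera calls.

### The job

Slide the tall unglazed bottle vase across the bench, upright, into the V-shaped wooden stop of the height gauge until its foot rests against both cheeks of the V under the pointer. Do not pinch, straddle or lift it: push it from behind with the fingertips, low on its straight foot, so that it never tips, and leave the other pots alone. Finish with the hand clear of it.

Things in the scene. Friction and masses are not known exactly. Their poses are not given: they have to be found in the camera images.
- vase: Tall narrow bottle vase of buff fired clay, 230 mm high, 0.35 to 0.65 kg, loose: the tallest of the loose pots. Foot: straight cylinder 66 mm in diameter up to 50 mm above the bench. Origin: centre of the underside; z up its axis. Pushed lower than about 40 mm it slides (friction 0.5 to 0.7); pushed higher it tips. Lean the tool back from it, or the gripper's body meets its upper part.
- vase_top (a point): Centre of the vase's rim, 230 mm above its underside. Above the foot it narrows smoothly: 48 mm in diameter at 115 mm up, 28 mm at 155 mm, 22 mm neck, 30 mm rim.
- gauge: Height gauge fixed to the bench. Two pale wooden cheeks, 95 mm long, 14 mm thick, 40 mm high, form a right-angled V in plan, with no floor. Origin: point on the bench under the vase's centre when its foot touches both cheeks. x: level, from the V's mouth to its apex, 47 mm past the origin; z up. The mouth is 134 mm wide, 20 mm before the origin, so the back of the seated foot stands 13 mm out.
- pointer (a point): Free tip of the gauge's level pointer rod (8 mm thick), 250 mm straight above the gauge's origin. The rod runs along the gauge's x to a 12 mm steel post, 92 mm past the origin and 270 mm high, on a wooden block 60 x 90 mm, 40 mm high, behind the V.
- small_bottle: Bystander: short buff clay bottle, 125 mm high, 64 mm in diameter at its foot, loose. Origin: centre of the underside.
- bowl: Bystander: buff clay bowl, 100 mm in diameter at the rim, 50 mm high, loose. Origin: centre of the underside.
- tumbler: Bystander: buff clay tumbler, 72 mm in diameter at the rim, 85 mm high, loose. Origin: centre of the underside.
Not all that is in view belongs to the job. What is shaped like the vase but orange or purple is not meant.

How it is judged:
By the outcome, as a careful person would: the job done as asked, in the order asked, and still so for the second after the job is handed in, with the robot touching nothing.
It also fails if it takes over 51 s, if anything falls off the work surface, if the arm or the gripper's body presses on something with over 40 N, if the wrist force passes 120 N, or if a joint passes its speed limit or range.

## Working session

There is one attempt and no reset: what is moved stays moved. The work goes in short steps, Python scripts to look and compute and a tool call to move; the robot and the scene stay as the last step left them, time stands still between calls to the robot, and variables do not carry over. Pictures are saved under pics/ and viewed, about 8 in all and at most 12, crops included, and the job is handed in when it is done.

Besides the shell and the picture viewer there is one more tool, called after ">>>" by a JSON object that holds its "name" and its "arguments", one argument or row to a line. drive_tool: Moves the arm, as the interface text tells. Its arguments: {"type":"object","properties":{"steps":{"type":"array","items":{"type":"array","items":{"type":"array","items":{"type":"number"}}}}},"required":["steps"]}

```bash
mkdir -p pics; ls; cat > h.py <<'E'
import numpy as np, cv2
from scipy.spatial.transform import Rotation as R
from workcell import r, capture
def cloud(c):
    h,w=c["range_z"].shape; f=h/2/np.tan(np.radians(c["vfov"])/2)
    v,u=np.mgrid[:h,:w]; z=c["range_z"]
    P=np.stack([(u-c["cx"])/f*z,(v-c["cy"])/f*z,z],-1)
    M=R.from_rotvec(np.ravel(c["rvec"])).as_matrix()
    W=(P-np.ravel(c["tvec"]))@M
    W[z==0]=np.nan
    return W
def save(n,c): cv2.imwrite(f"pics/{n}.png",cv2.cvtColor(c["pixels"],cv2.COLOR_RGB2BGR))
E
python3 - <<'E'
from h import *
s=r.sense(); print({k:np.round(v,3) for k,v in s.items()})
a=capture("scene"); b=capture("top"); save("scene",a); save("top",b)
np.savez("c.npz",s=cloud(a),t=cloud(b),sp=a["pixels"],tp=b["pixels"])
for c in(a,b):
    M=R.from_rotvec(np.ravel(c["rvec"])).as_matrix(); print(c["vfov"],c["cx"],c["cy"],-M.T@np.ravel(c["tvec"]),M[2])
im=np.vstack([cv2.imread("pics/scene.png"),cv2.imread("pics/top.png")])
E
```

```text
pics
{'time': np.float64(0.0), 'joint_pos': array([ 1.181,  0.478,  0.022,  1.556, -0.011,  1.109, -0.083]), 'qvel': array([-0.001, -0.001, -0.   ,  0.   ,  0.001,  0.001, -0.   ]), 'joint_efforts': array([-0.0000e+00, -5.9645e+01,  1.6080e+00, -2.8120e+01,  1.2000e-02,
        9.0000e-03,  0.0000e+00]), 'position': array([ 0.188, -0.648,  0.23 ]), 'eef_rot': array([-0.001,  0.99 ,  0.14 , -0.   ]), 'wrist_force': array([ 0.376, -0.222,  0.168]), 'moment': array([-0.058, -0.025, -0.033]), 'grip_width': np.float64(0.086)}
57.839934310498336 281.29645657955115 209.5892888499281 [1.04688219 0.36524187 0.78765268] [-0.55203015 -0.44545551 -0.70486319]
45.54887576850196 277.6663511035099 211.66399414925147 [ 0.46909586 -0.00321912  1.43710088] [ 0.08861296  0.01391296 -0.99596896]
```

View pics/scene.png

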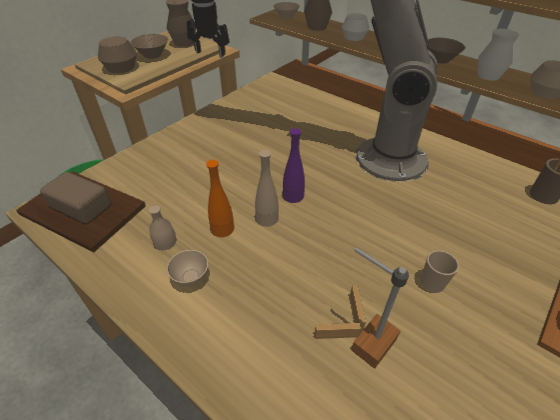

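View pics/top.png

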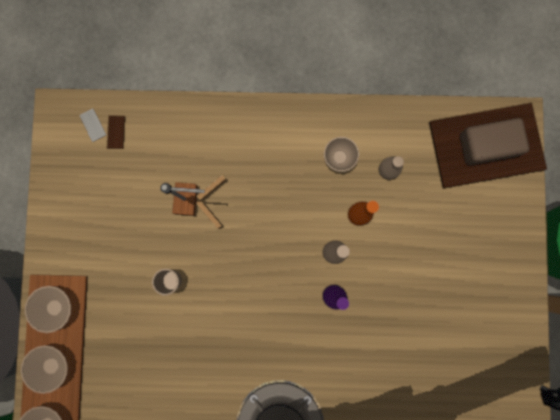

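The buff vase stands at scene (266,190), top (335,252), between the purple and orange decoys. The V is at top (200–226, 178–227), its mouth facing −y towards the vase. The bowl is at top (341,155), the small bottle at (391,167) and the tumbler at (167,282).

```bash
cat > m.py <<'E'
from h import *
from scipy.optimize import least_squares
d=np.load("c.npz"); 
def box(W,x0,x1,y0,y1,z0,z1):
    P=W.reshape(-1,3); m=(P[:,0]>x0)&(P[:,0]<x1)&(P[:,1]>y0)&(P[:,1]<y1)&(P[:,2]>z0)&(P[:,2]<z1); return P[m]
for n,(v,u) in dict(vase=(252,335),vasetop=(251,343),orange=(213,360),oro=(207,372),purple=(297,335),prim=(303,342),bowl=(155,341),sb=(167,391),tum=(282,167),tips1=(180,225),tip2=(226,221),apex=(202,201),block=(200,185)).items(): print(n,np.round(d["t"][v,u],3))
for n,(v,u) in dict(vasefoot=(215,266),rim=(154,265),ptip=(249,356),post=(277,399)).items(): print("s",n,np.round(d["s"][v,u],3))
def circ(P,rad):
    f=least_squares(lambda c:np.hypot(*(P[:,:2]-c).T)-rad,P[:,:2].mean(0),loss="soft_l1",f_scale=.002); return np.round(f.x,4),len(P),np.sqrt(np.mean(f.fun**2))
c0=d["s"][215,266][:2]
for k in "st":
    for (zl,zh) in ((.01,.048),):
        P=box(d[k],c0[0]-.06,c0[0]+.05,c0[1]-.06,c0[1]+.05,zl,zh); print("foot",k,circ(P,.033) if len(P)>5 else len(P))
    P=box(d[k],c0[0]-.06,c0[0]+.05,c0[1]-.06,c0[1]+.05,.222,.24); print("rim",k,P.mean(0).round(4),len(P))
    # cheeks
    g=d["t"][202,201]
    P=box(d[k],g[0]-.1,g[0]+.1,g[1]-.12,g[1]+.04,.033,.046); print("cheek tops",k,len(P)); np.save(f"ck{k}.npy",P)
    P=box(d[k],g[0]-.1,g[0]+.1,g[1]-.15,g[1]+.12,.235,.262); print("rod",len(P)); 
    if len(P)>3:
        c=P.mean(0); _,_,V=np.linalg.svd(P-c); t=(P-c)@V[0]; print(c.round(4),V[0].round(3),(c+V[0]*t.min()).round(4),(c+V[0]*t.max()).round(4))
E
python3 m.py
python3 - <<'E'
import cv2
a=cv2.imread("pics/top.png")[150:250,130:260]; b=cv2.imread("pics/scene.png")[235:365,300:430]
cv2.imwrite("pics/crop.png",cv2.hconcat([cv2.resize(a,(400,308),interpolation=2),cv2.resize(b,(308,308),interpolation=2)]))
E
```

```text
vase [ 0.483 -0.133  0.168]
vasetop [ 0.485 -0.146  0.224]
orange [ 0.586 -0.2    0.137]
oro [ 0.593 -0.215  0.228]
purple [ 0.37  -0.135  0.158]
prim [ 0.361 -0.145  0.228]
bowl [ 0.766 -0.163  0.002]
sb [ 0.718 -0.291  0.086]
tum [0.389 0.325 0.014]
tips1 [0.684 0.17  0.012]
tip2 [0.551 0.177 0.013]
apex [0.616 0.232 0.042]
block [0.622 0.279 0.033]
s vasefoot [ 0.508 -0.123  0.045]
s rim [ 0.484 -0.141  0.228]
s ptip [0.62  0.196 0.253]
s post [0.634 0.285 0.262]
foot s (array([ 0.4824, -0.1435]), 226, np.float64(0.0010399222144410372))
rim s [ 0.4849 -0.1417  0.2289] 88
cheek tops s 931
rod 379
[0.6266 0.2577 0.2529] [0.132 0.991 0.016] [0.618  0.193  0.2518] [0.6318 0.2961 0.2535]
foot t (array([ 0.4856, -0.1448]), 18, np.float64(0.00020717287876359516))
rim t [ 0.4853 -0.1443  0.2294] 120
cheek tops t 524
rod 179
[0.6235 0.249  0.254 ] [-0.047 -0.996 -0.07 ] [0.6256 0.2952 0.2572] [0.6208 0.1914 0.25  ]
```

View pics/crop.png

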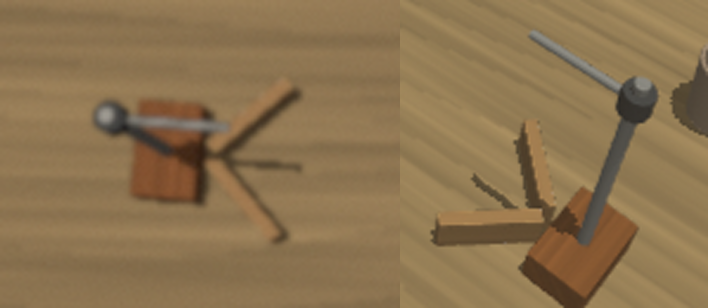

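The crop shows the V pale against the dark block, and the pointer rod above it running from the post at the block. Next I fit the gauge from its cheek tops and check the gripper's outline. The rows only turn the tool about its z, so I can't tilt it and need to know which finger face can push.

```bash
python3 - <<'E'
from h import *
from scipy.optimize import least_squares
for k in "st":
    P=np.load(f"ck{k}.npy")[:,:2]
    def res(p,P=P):
        c,s=np.cos(p[2]),np.sin(p[2]); q=(P-p[:2])@np.array([[c,-s],[s,c]])
        b=(q[:,0]+np.abs(q[:,1]))/np.sqrt(2)-.040   # centre line of cheek
        return np.where((q[:,0]<.052),np.maximum(np.abs(b)-.007,0)+.15*np.abs(b),0.004)
    best=min((least_squares(res,[.62+dx,.185,np.radians(y)],loss="soft_l1",f_scale=.003,x_scale=[.01,.01,.1],diff_step=1e-4) for y in(75,85,95) for dx in (-.01,0,.01)),key=lambda f:f.cost)
    print(k,best.x[:2].round(4),np.degrees(best.x[2]).round(2),best.cost,len(P))
d=np.load("c.npz"); s=r.sense(); T=R.from_quat(np.roll(s["eef_rot"],-1)).as_matrix()
for k in "st":
    q=((d[k].reshape(-1,3)-s["position"])@T); q=q[(np.abs(q[:,0])<.1)&(np.abs(q[:,1])<.12)&(q[:,2]>-.25)&(q[:,2]<.02)]
    for z in np.arange(-.2,.02,.015):
        m=q[(q[:,2]>=z)&(q[:,2]<z+.015)]
        if len(m): print(k,round(z*1000),len(m),"x",(m[:,0].min()*1000).round(),(m[:,0].max()*1000).round(),"y",(m[:,1].min()*1000).round(),(m[:,1].max()*1000).round())
E
```

```text
s [0.619  0.1937] 86.94 0.0022007716634314415 931
t [0.6208 0.1914] 86.47 0.0012749229820056287 524
s -200 55 x -3.0 43.0 y -37.0 24.0
s -185 126 x -25.0 40.0 y -38.0 33.0
s -170 124 x -16.0 41.0 y -39.0 29.0
s -155 123 x -15.0 40.0 y -38.0 28.0
s -140 95 x -15.0 41.0 y -38.0 25.0
s -125 139 x -14.0 17.0 y -68.0 69.0
s -110 195 x -12.0 26.0 y -72.0 71.0
s -95 164 x -16.0 22.0 y -74.0 74.0
s -80 159 x -18.0 22.0 y -74.0 73.0
s -65 80 x -15.0 16.0 y -76.0 74.0
s -50 51 x -9.0 14.0 y -57.0 58.0
s -35 57 x -12.0 14.0 y -57.0 55.0
s -20 18 x -13.0 16.0 y -49.0 49.0
t -125 51 x -11.0 15.0 y -67.0 -57.0
t -110 66 x -11.0 15.0 y -69.0 -51.0
t -95 62 x -11.0 19.0 y -72.0 -37.0
t -80 101 x -11.0 19.0 y -74.0 -30.0
t -65 46 x -6.0 16.0 y -72.0 -33.0
t -50 18 x 6.0 13.0 y -55.0 -41.0
t -35 27 x 2.0 13.0 y -55.0 -42.0
t -20 5 x 8.0 13.0 y -47.0 -41.0
```

The vertical tool would hit the vase's upper part if it pushed centrally. With the gripper wide open, one fingertip's flat side (pushing along tool x, about 50 mm off the body's centre) should clear it. I'll check the hand's cross-section on that side and measure the neighbours.

```bash
python3 - <<'E'
from h import *
from m import box,circ
print("-----")
d=np.load("c.npz"); s=r.sense(); T=R.from_quat(np.roll(s["eef_rot"],-1)).as_matrix()
w=capture("wrist"); print(np.round(w["hand_eye"],3), w["vfov"]); save("wrist",w)
q=((d["s"].reshape(-1,3)-s["position"])@T); q=q[(np.hypot(q[:,0],q[:,1])<.13)&(q[:,2]>-.4)&(q[:,2]<.02)]
for z in np.arange(-.38,0,.02):
    m=q[(q[:,2]>=z)&(q[:,2]<z+.02)]; o=[]
    for y in range(20,80,8):
        k=m[(m[:,1]*1000>=y)&(m[:,1]*1000<y+8)]
        o.append((y,int(k[:,0].max()*1000)) if len(k)>1 else (y,None))
    print(round(z*1000),len(m),m[:,1].min().round(3) if len(m) else"",o)
for n,c,r0 in(("orange",(.588,-.206),.033),("purple",(.365,-.14),.033),("vase",(.484,-.144),.033)):
    for k in "st":
        P=box(d[k],c[0]-.06,c[0]+.06,c[1]-.06,c[1]+.06,.222,.24); 
        F=box(d[k],c[0]-.055,c[0]+.055,c[1]-.055,c[1]+.055,.01,.048)
        print(n,k,P.mean(0).round(3),len(P),circ(F,r0) if len(F)>5 else "")
P=box(d["t"],.7,.83,-.23,-.1,.045,.055); print("bowl",P[:,:2].min(0),P[:,:2].max(0))
P=box(d["s"],.45,.52,-.18,-.1,.05,.24)
for z in range(50,240,10):
    k=P[(P[:,2]*1000>z)&(P[:,2]*1000<z+10)]
    print(z,(2000*np.percentile(np.abs((k[:,:2]-[.4845,-.1435])@[.628,-.778]),97)).round(),end=" ")
E
```

```text
vase [ 0.483 -0.133  0.168]
vasetop [ 0.485 -0.146  0.224]
orange [ 0.586 -0.2    0.137]
oro [ 0.593 -0.215  0.228]
purple [ 0.37  -0.135  0.158]
prim [ 0.361 -0.145  0.228]
bowl [ 0.766 -0.163  0.002]
sb [ 0.718 -0.291  0.086]
tum [0.389 0.325 0.014]
tips1 [0.684 0.17  0.012]
tip2 [0.551 0.177 0.013]
apex [0.616 0.232 0.042]
block [0.622 0.279 0.033]
s vasefoot [ 0.508 -0.123  0.045]
s rim [ 0.484 -0.141  0.228]
s ptip [0.62  0.196 0.253]
s post [0.634 0.285 0.262]
foot s (array([ 0.4824, -0.1435]), 226, np.float64(0.0010399222144410372))
rim s [ 0.4849 -0.1417  0.2289] 88
cheek tops s 931
rod 379
[0.6266 0.2577 0.2529] [0.132 0.991 0.016] [0.618  0.193  0.2518] [0.6318 0.2961 0.2535]
foot t (array([ 0.4856, -0.1448]), 18, np.float64(0.00020717287876359516))
rim t [ 0.4853 -0.1443  0.2294] 120
cheek tops t 524
rod 179
[0.6235 0.249  0.254 ] [-0.047 -0.996 -0.07 ] [0.6256 0.2952 0.2572] [0.6208 0.1914 0.25  ]
-----
[[ 0.    -0.966 -0.26   0.066]
 [ 1.     0.001 -0.002  0.001]
 [ 0.002 -0.26   0.966 -0.144]
 [ 0.     0.     0.     1.   ]] 65.70646984690485
-380 0  [(20, None), (28, No
[... 2108 characters left out ...]
7 (array([ 0.5955, -0.2147]), 45, np.float64(0.0009840858867759834))
purple s [ 0.361 -0.143  0.229] 75 (array([ 0.3584, -0.1443]), 202, np.float64(0.0012165789657536132))
purple t [ 0.362 -0.146  0.229] 125 (array([ 0.3615, -0.1457]), 32, np.float64(0.0002826488612524795))
vase s [ 0.485 -0.142  0.229] 88 (array([ 0.4824, -0.1435]), 226, np.float64(0.0010399222144410372))
vase t [ 0.485 -0.144  0.229] 120 (array([ 0.4856, -0.1448]), 18, np.float64(0.00020717287876359516))
bowl [ 0.71252635 -0.20630318] [ 0.80810901 -0.11004142]
50 67.0 60 62.0 70 61.0 80 61.0 90 56.0 100 51.0 110 47.0 120 46.0 130 38.0 140 36.0 150 30.0 160 26.0 170 26.0 180 22.0 190 22.0 200 23.0 210 23.0 220 26.0 230 28.0
```

The hand's body is round, about 42 mm in radius, so an off-centre fingertip push clears the neck (66 mm against 57 mm needed).

The plan has two pushes:
- **Push A:** yaw 22° for about 131 mm, onto the gauge's axis.
- **Push B:** along the gauge's axis at 86.7°.

First I move to stage above the space between the vase and the purple decoy.

>>> {"name": "drive_tool", "arguments": {
  "steps": [
    [[0, 0, 0, -50, 0], [0, 184, -223, -50, -0.05], [0, 184, -223, -50, -0.05], [0, 184, -223, -50, -0.05], [0, 184, -223, -50, -0.05], [0, 184, -223, -50, -0.05], [0, 184, -223, -50, -0.05], [0, 368, -446, -50, -0.103], [0, 368, -446, -50, -0.103], [0, 368, -446, -50, -0.103], [0, 368, -446, -50, -0.103], [0, 368, -446, -50, -0.103], [0, 368, -446, -50, -0.103], [0, 368, -446, -50, -0.103], [0, 368, -446, -50, -0.103], [0, 368, -446, -50, -0.103]]
  ]
}}

```text
time: 1.75
position: [0.4166, -0.1188, 0.2811]
eef_rot: [0.0, 0.982, 0.19, -0.0]
wrist_force: [-0.5, -0.5, -1.1]
grip_width: 0.0848
```

```bash
cat > g.py <<'E'
from h import *
from scipy.optimize import least_squares
def circ(P,rad):
    return least_squares(lambda c:np.hypot(*(P[:,:2]-c).T)-rad,P[:,:2].mean(0),loss="soft_l1",f_scale=.002).x
def where(c0,rot=True):
    s=r.sense(); T=R.from_quat(np.roll(s["eef_rot"],-1)).as_matrix()
    for k in("scene","top"):
        c=capture(k); P=cloud(c).reshape(-1,3); px=c["pixels"].reshape(-1,3).astype(int)
        col=(px[:,0]<1.9*px[:,2])&(px[:,0]>px[:,2]+8)&(px[:,0]>60)
        n=np.hypot(P[:,0]-c0[0],P[:,1]-c0[1])<.055
        q=(P-s["position"])@T
        for nm,zl,zh,rad in(("foot",.008,.048,.033),("rim",.222,.24,None)):
            m=n&(P[:,2]>zl)&(P[:,2]<zh)&col
            if m.sum()>8:
                v=circ(P[m],rad) if rad else P[m][:,:2].mean(0)
                t=(np.r_[v,0]-s["position"])@T; print(k,nm,v.round(4),m.sum(),"tool xy mm",(t[:2]*1000).round(1))
    return s,T,q
E
python3 - <<'E'
from g import *
c=capture("scene"); save("scene2",c); s,T,_=where((.4845,-.144))
q=(cloud(c).reshape(-1,3)-s["position"])@T
q=q[(np.abs(q[:,0])<.035)&(np.abs(q[:,1])<.08)&(q[:,2]>-.14)&(q[:,2]<.01)]
for sg in(1,-1):
  for z in np.arange(-.135,0,.01):
    m=q[(q[:,2]>=z)&(q[:,2]<z+.01)&(q[:,1]*sg>.038)]
    if len(m)>3: print(sg,round(z*1000),len(m),"x",np.percentile(m[:,0]*1000,[5,50,97]).round(1),"y",(m[:,1].min()*1000).round(1),(m[:,1].max()*1000).round(1))
im=cv2.imread("pics/scene2.png")[60:270,130:410]; cv2.imwrite("pics/s2.png",cv2.resize(im,None,fx=2.5,fy=2.5,interpolation=2))
E
```

```text
scene foot [ 0.4823 -0.1434] 234 tool xy mm [52.1 47.2]
scene rim [ 0.4846 -0.1416] 90 tool xy mm [54.9 46.4]
top foot [ 0.4852 -0.1449] 29 tool xy mm [54.2 49.6]
top rim [ 0.4854 -0.1445] 121 tool xy mm [54.5 49.3]
1 -125 31 x [-11.3   1.9  12.1] y 39.1 66.7
1 -115 70 x [-2.7  5.6 13.8] y 38.0 68.3
1 -105 42 x [ 3.  10.6 14.2] y 38.1 68.7
1 -95 27 x [-3.5 11.  13.4] y 58.5 71.6
1 -85 39 x [-9.2 10.  17.3] y 38.0 71.9
1 -75 65 x [-8.1 10.1 13.3] y 38.1 72.3
1 -65 43 x [ 0.3 11.  14.3] y 40.4 72.4
1 -55 32 x [-10.2   7.2  11.9] y 42.6 60.2
1 -45 31 x [-10.6   6.3  12. ] y 42.6 55.2
1 -35 26 x [-8.8  6.2 12.5] y 42.2 55.7
1 -25 27 x [-9.3  6.7 11.6] y 42.3 56.0
-1 -125 31 x [-9.8  1.9 13.5] y -66.5 -38.1
-1 -115 81 x [-5.7  4.7 13.2] y -68.8 -38.1
-1 -105 48 x [-10.4   8.9  12.7] y -69.9 -39.4
-1 -95 40 x [-9.9 10.4 12.9] y -71.1 -59.4
-1 -85 55 x [-10.3  10.1  15.8] y -72.6 -38.1
-1 -75 81 x [-10.3   8.6  14.4] y -73.9 -38.1
-1 -65 64 x [-7.8 10.3 13.3] y -74.1 -38.1
-1 -55 20 x [ 4.9  8.5 12.9] y -58.5 -42.6
-1 -45 32 x [-2.2  6.5 11.9] y -56.7 -43.7
-1 -35 22 x [-1.9  7.  11.5] y -56.3 -44.2
-1 -25 18 x [ 5.1  8.5 10.7] y -55.4 -42.1
```

View pics/s2.png

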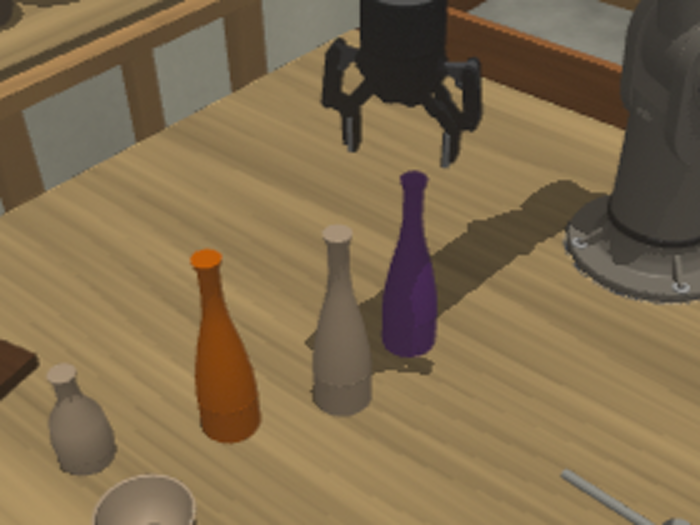

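The crop shows the hand high above the bench with the fingers open. Below it stand the vase (centre, about (340,320)), the purple decoy to its right and the orange to its left, with the gaps free. Now I descend behind the vase.

>>> {"name": "drive_tool", "arguments": {
  "steps": [
    [[0, 0, 1, 50, 0], [0, 0, 1, 100, 0], [0, 0, 1, 150, 0], [0, 0, 1, 190, 0], [0, 0, 1, 225, 0], [0, 0, 1, 250, 0], [0, 0, 1, 263, 0], [0, 0, 1, 263, 0], [0, 2, 1, 263, 0]]
  ]
}}

```text
time: 2.8
position: [0.4193, -0.1184, 0.0185]
eef_rot: [0.0, 0.982, 0.191, -0.0]
wrist_force: [-0.2, -0.1, 0.5]
grip_width: 0.0855
```

>>> {"name": "drive_tool", "arguments": {
  "steps": [
    [[0, 3, 0, 0, 0], [0, 5, 0, 0, 0], [0, 7, 0, 0, 0], [0, 9, 0, 0, 0], [0, 11, 0, 0, 0], [0, 13, 0, 0, 0], [0, 16, 0, 0, 0], [0, 19, 0, 0, 0], [0, 22, 0, 0, 0], [0, 25, 0, 0, 0]]
  ]
}}

```text
time: 3.8
position: [0.4428, -0.1083, 0.0182]
eef_rot: [-0.0, 0.982, 0.191, -0.0]
wrist_force: [-3.6, -1.0, 1.0]
grip_width: 0.0854
```

```bash
python3 - <<'E'
from g import *
s,T,_=where((.498,-.138)); print(s["wrist_force"].round(2),s["position"].round(4))
E
```

```text
scene foot [ 0.5001 -0.1361] 234 tool xy mm [42.7 47.3]
scene rim [ 0.4917 -0.1201] 183 tool xy mm [40.8 29.3]
top foot [ 0.504 -0.137] 11 tool xy mm [45.9 49.6]
top rim [ 0.5075 -0.1353] 112 tool xy mm [49.8 49.4]
[-3.6  -1.01  0.99] [ 0.4428 -0.1083  0.0182]
```

```bash
python3 - <<'E'
from g import *
c=capture("scene"); P=cloud(c).reshape(-1,3); px=c["pixels"].reshape(-1,3)
n=(np.hypot(P[:,0]-.5045,P[:,1]+.1355)<.04)
M=R.from_rotvec(np.ravel(c["rvec"])).as_matrix(); cam=-M.T@np.ravel(c["tvec"]);
d0=np.load("c.npz"); P0=d0["s"].reshape(-1,3); n0=(np.hypot(P0[:,0]-.4845,P0[:,1]+.1438)<.04)
e=np.array([.628,-.778])
for z in range(5,235,15):
    o=[]
    for PP,nn in((P0,n0),(P,n)):
        k=PP[nn&(PP[:,2]*1000>z)&(PP[:,2]*1000<z+15)&(PP[:,0]>.46)]; o+= [np.median(k[:,:2],0).round(4),len(k)]
    print(z,*o,(o[2]-o[0])*1000)
cv2.imwrite("pics/s3.png",cv2.resize(cv2.cvtColor(c["pixels"],cv2.COLOR_RGB2BGR)[110:250,190:350],None,fx=4,fy=4,interpolation=2))
E
```

```text
5 [ 0.5076 -0.1207] 87 [ 0.5232 -0.1128] 93 [15.6  7.9]
20 [ 0.5052 -0.1199] 86 [ 0.5237 -0.1131] 84 [18.5  6.8]
35 [ 0.5076 -0.1216] 94 [ 0.5261 -0.1138] 90 [18.5  7.8]
50 [ 0.5066 -0.122 ] 95 [ 0.5245 -0.1127] 98 [17.9  9.3]
65 [ 0.5045 -0.1233] 106 [ 0.5227 -0.1136] 109 [18.2  9.7]
80 [ 0.5028 -0.1234] 106 [ 0.523  -0.1162] 109 [20.2  7.2]
95 [ 0.5008 -0.1252] 103 [ 0.5183 -0.1208] 111 [17.5  4.4]
110 [ 0.4994 -0.1288] 91 [ 0.5168 -0.1206] 115 [17.4  8.2]
125 [ 0.4976 -0.1309] 88 [ 0.5152 -0.1252] 94 [17.6  5.7]
140 [ 0.4938 -0.1335] 72 [ 0.5119 -0.1228] 82 [18.1 10.7]
155 [ 0.4919 -0.1343] 50 [ 0.5054 -0.1235] 83 [13.5 10.8]
170 [ 0.4915 -0.1353] 49 [ 0.5049 -0.1248] 74 [13.4 10.5]
185 [ 0.4914 -0.1362] 41 [ 0.5015 -0.1251] 75 [10.1 11.1]
200 [ 0.4908 -0.1362] 43 [ 0.507 -0.125] 64 [16.2 11.2]
215 [ 0.4888 -0.1401] 76 [ 0.5007 -0.1273] 117 [11.9 12.8]
230 [ 0.4817 -0.1403] 29 [ 0.4897 -0.1259] 69 [ 8.  14.4]
```

View pics/s3.png

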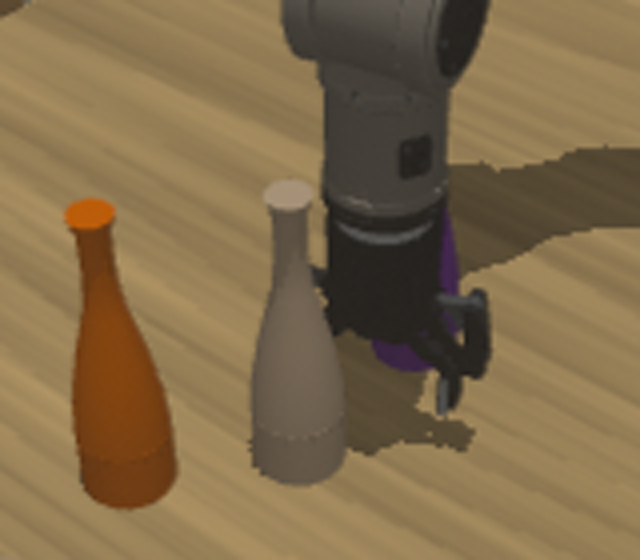

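The vase is upright: its displacement is even over its height, about (18, 8) mm, and the crop shows it standing straight beside the hand. I continue push A.

>>> {"name": "drive_tool", "arguments": {
  "steps": [
    [[0, 3, 0, 0, 0], [0, 8, 0, 0, 0], [0, 14, 0, 0, 0], [0, 20, 0, 0, 0], [0, 27, 0, 0, 0], [0, 34, 0, 0, 0], [0, 41, 0, 0, 0], [0, 48, 0, 0, 0], [0, 55, 0, 0, 0], [0, 62, 0, 0, 0], [0, 69, 0, 0, 0], [0, 76, 0, 0, 0], [0, 83, 0, 0, 0], [0, 90, 0, 0, 0], [0, 96, 0, 0, 0], [0, 101, 0, 0, 0], [0, 105, 0, 0, 0], [0, 107, 0, 0, 0], [0, 107, 0, 0, 0], [0, 97, 0, 0, 0]]
  ]
}}

```text
time: 5.95
position: [0.5343, -0.0711, 0.0188]
eef_rot: [-0.0, 0.981, 0.192, 0.002]
wrist_force: [1.3, -0.1, -0.0]
grip_width: 0.0853
```

```bash
python3 - <<'E'
from g import *
s,T,_=where((.602,-.096)); print(s["wrist_force"].round(2),s["position"].round(4))
E
```

```text
scene foot [ 0.5993 -0.0957] 247 tool xy mm [50.9 47.2]
scene rim [ 0.587  -0.0836] 207 tool xy mm [44.1 31.4]
top rim [ 0.6041 -0.0961] 87 tool xy mm [55.2 49.5]
[ 1.28 -0.13 -0.02] [ 0.5343 -0.0711  0.0188]
```

Vase on the gauge axis within ~1.5 mm in both cameras. I back off, turn the hand to yaw 86.4° in free space, and come in behind it for push B.

>>> {"name": "drive_tool", "arguments": {
  "steps": [
    [[0, -30, 0, 0, 0], [0, -67, 20, 0, 0], [0, -67, 47, 0, 0], [0, -67, 47, 0, -0.14], [0, -67, 47, 0, -0.28], [0, -67, 47, 0, -0.42], [0, -67, 47, 0, -0.56], [0, -67, 47, 0, -0.7], [0, -67, 47, 0, -0.84], [0, -67, 47, 0, -0.98], [0, -67, 47, 0, -1.121], [0, -67, 47, 0, -1.121], [0, -40, 63, 0, -1.121], [0, -25, 72, 0, -1.121], [0, -13, 79, 0, -1.121], [0, -13, 79, 0, -1.121], [0, -13, 79, 0, -1.121]]
  ]
}}

```text
time: 7.75
position: [0.5496, -0.1499, 0.0182]
eef_rot: [-0.0, 0.73, 0.683, -0.0]
wrist_force: [0.0, -0.2, -0.2]
grip_width: 0.0853
```

```bash
python3 - <<'E'
from g import *
s,T,_=where((.602,-.096)); print(s["wrist_force"].round(2),s["position"].round(4),np.degrees(np.arctan2(T[1,0],T[0,0])))
for k,g in(("scene",(.619,.1937)),("top",(.6208,.1914))): print(k,"gauge in tool",((np.r_[g,0]-s["position"])@T)[:2]*1000)
E
```

```text
scene foot [ 0.5993 -0.0958] 252 tool xy mm [57.3 46. ]
scene rim [ 0.5852 -0.1118] 269 tool xy mm [40.5 33. ]
top foot [ 0.6025 -0.097 ] 28 tool xy mm [56.3 49.3]
top rim [ 0.6018 -0.0966] 116 tool xy mm [56.7 48.6]
[ 0.02 -0.19 -0.16] [ 0.5496 -0.1499  0.0182] 86.16643328899326
scene gauge in tool [347.5215863   46.32361474]
top gauge in tool [345.34707783  48.27336145]
```

>>> {"name": "drive_tool", "arguments": {
  "steps": [
    [[0, 5, 0, 0, 0], [0, 9, 0, 0, 0], [0, 11, 0, 0, 0], [0, 13, 0, 0, 0], [0, 15, 0, 0, 0], [0, 19, 0, 0, 0], [0, 24, 0, 0, 0], [0, 30, 0, 0, 0], [0, 37, 0, 0, 0], [0, 44, 0, 0, 0], [0, 52, 0, 0, 0], [0, 60, 0, 0, 0], [0, 68, 0, 0, 0], [0, 76, 0, 0, 0], [0, 84, 0, 0, 0], [0, 92, 0, 0, 0], [0, 99, 0, 0, 0], [0, 105, 0, 0, 0], [0, 109, 0, 0, 0], [0, 110, 0, 0, 0]]
  ]
}}

```text
time: 9.85
position: [0.5572, -0.0397, 0.0183]
eef_rot: [-0.0, 0.729, 0.684, 0.0]
wrist_force: [0.4, -3.1, 0.5]
grip_width: 0.0856
```

>>> {"name": "drive_tool", "arguments": {
  "steps": [
    [[0, 3, 0, 0, 0], [0, 8, 0, 0, 0], [0, 14, 0, 0, 0], [0, 21, 0, 0, 0], [0, 28, 0, 0, 0], [0, 36, 0, 0, 0], [0, 44, 0, 0, 0], [0, 52, 0, 0, 0], [0, 60, 0, 0, 0], [0, 68, 0, 0, 0], [0, 76, 0, 0, 0], [0, 84, 0, 0, 0], [0, 92, 0, 0, 0], [0, 100, 0, 0, 0], [0, 108, 0, 0, 0], [0, 116, 0, 0, 0], [0, 123, 0, 0, 0], [0, 128, 0, 0, 0], [0, 130, 0, 0, 0], [0, 130, 0, 0, 0]]
  ]
}}

```text
time: 11.85
position: [0.5655, 0.09, 0.0182]
eef_rot: [-0.0, 0.729, 0.684, 0.0]
wrist_force: [0.5, -1.0, -0.9]
grip_width: 0.0853
```

```bash
python3 - <<'E'
from g import *
s,T,_=where((.616,.132)); print(s["wrist_force"].round(2),s["position"].round(4),np.degrees(np.arctan2(T[1,0],T[0,0])))
for k,g in(("scene",(.619,.1937)),("top",(.6208,.1914))): print(k,"gauge in tool",((np.r_[g,0]-s["position"])@T)[:2]*1000)
c=capture("scene");cv2.imwrite("pics/s4.png",cv2.resize(cv2.cvtColor(c["pixels"],cv2.COLOR_RGB2BGR)[170:370,240:440],None,fx=2.9,fy=2.9,interpolation=2))
E
```

```text
scene foot [0.6127 0.1304] 265 tool xy mm [43.4 44.4]
scene rim [0.6017 0.1187] 372 tool xy mm [31.  34.2]
top rim [0.6197 0.133 ] 67 tool xy mm [46.3 51.3]
[ 0.5  -1.01 -0.91] [0.5655 0.09   0.0182] 86.32014035911332
scene gauge in tool [106.88883666  46.69220774]
top gauge in tool [104.70910575  48.63611388]
```

View pics/s4.png

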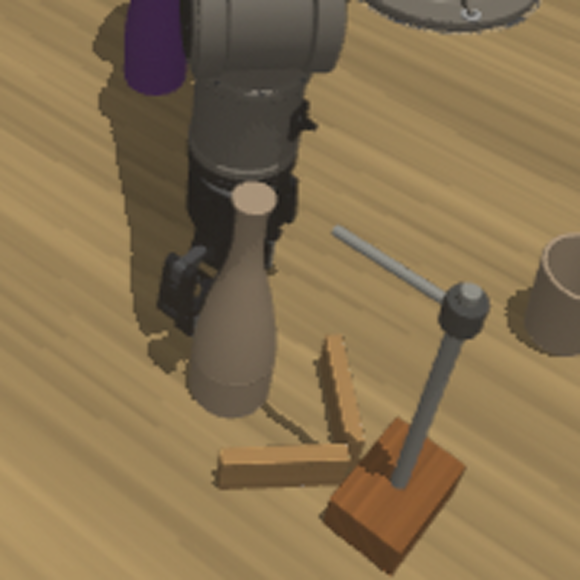

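The vase (foot at crop (232,390)) stands upright in the mouth of the V, aimed at the apex. The remaining travel is about 62 mm, so I slow down for the seating.

>>> {"name": "drive_tool", "arguments": {
  "steps": [
    [[0, 3, 0, 0, 0], [0, 7, 0, 0, 0], [0, 12, 0, 0, 0], [0, 17, 0, 0, 0], [0, 22, 0, 0, 0], [0, 27, 0, 0, 0], [0, 32, 0, 0, 0], [0, 36, 0, 0, 0], [0, 40, 0, 0, 0], [0, 43, 0, 0, 0], [0, 46, 0, 0, 0], [0, 48, 0, 0, 0], [0, 50, 0, 0, 0], [0, 52, 0, 0, 0], [0, 54, 0, 0, 0], [0, 55, 0, 0, 0], [0, 56, 0, 0, 0], [0, 57, 0, 0, 0], [0, 58, 0, 0, 0]]
  ]
}}

```text
time: 13.9
position: [0.5695, 0.1472, 0.0183]
eef_rot: [0.0, 0.73, 0.684, -0.0]
wrist_force: [-0.2, -3.0, 0.5]
grip_width: 0.0853
```

>>> {"name": "drive_tool", "arguments": {
  "steps": [
    [[0, 0.5, 0, 0, 0], [0, 1, 0, 0, 0], [0, 1.5, 0, 0, 0], [0, 2, 0, 0, 0]]
  ]
}}

```text
time: 14.3
position: [0.5696, 0.1492, 0.0183]
eef_rot: [0.0, 0.73, 0.684, -0.0]
wrist_force: [-0.4, -2.1, -0.6]
grip_width: 0.0852
```

```bash
python3 - <<'E'
from g import *
s,T,_=where((.62,.19)); print(s["wrist_force"].round(2),s["position"].round(4))
for k,g in(("scene",(.619,.1937)),("top",(.6208,.1914))): print(k,"gauge in tool",((np.r_[g,0]-s["position"])@T)[:2]*1000)
E
```

```text
scene foot [0.6167 0.1914] 253 tool xy mm [45.2 44.2]
scene rim [0.6061 0.177 ] 396 tool xy mm [30.1 34.6]
top foot [0.6295 0.2061] 14 tool xy mm [60.7 56. ]
top rim [0.626  0.1945] 31 tool xy mm [48.9 53.4]
[-0.38 -2.13 -0.62] [0.5696 0.1492 0.0183]
scene gauge in tool [47.58972969 46.4095335 ]
top gauge in tool [45.41162679 48.35526415]
```

Not seated yet (only sliding friction, 2–3 N); about 2 mm remain. I go on in small steps and watch the force.

>>> {"name": "drive_tool", "arguments": {
  "steps": [
    [[0, 0.5, 0, 0, 0], [0, 1, 0, 0, 0], [0, 1.5, 0, 0, 0], [0, 2, 0, 0, 0]]
  ]
}}

```text
time: 14.8
position: [0.5697, 0.1513, 0.0183]
eef_rot: [-0.0, 0.73, 0.684, -0.0]
wrist_force: [0.1, -3.1, -0.1]
grip_width: 0.0851
```

>>> {"name": "drive_tool", "arguments": {
  "steps": [
    [[0, 0.5, 0, 0, 0], [0, 1, 0, 0, 0], [0, 1, 0, 0, 0]]
  ]
}}

```text
time: 15.1
position: [0.57, 0.1517, 0.0183]
eef_rot: [0.0, 0.73, 0.684, -0.0]
wrist_force: [0.6, -5.5, -0.1]
grip_width: 0.0855
```

>>> {"name": "drive_tool", "arguments": {
  "steps": [
    [[0, 0.5, 0, 0, 0], [0, 1, 0, 0, 0], [0, 1, 0, 0, 0]]
  ]
}}

```text
time: 15.4
position: [0.5704, 0.1519, 0.0183]
eef_rot: [0.001, 0.73, 0.683, -0.0]
wrist_force: [2.0, -6.9, 0.3]
grip_width: 0.0854
```

>>> {"name": "drive_tool", "arguments": {
  "steps": [
    [[0, 0.5, 0, 0, 0], [0, 1, 0, 0, 0], [0, 1, 0, 0, 0]]
  ]
}}

```text
time: 15.7
position: [0.5707, 0.1521, 0.0184]
eef_rot: [0.001, 0.73, 0.683, -0.001]
wrist_force: [1.3, -8.1, 0.6]
grip_width: 0.0853
```

```bash
python3 - <<'E'
from g import *
s=r.sense(); print(s["position"],s["wrist_force"],s["moment"])
c=capture("scene");t=capture("top")
a=cv2.resize(cv2.cvtColor(c["pixels"],cv2.COLOR_RGB2BGR)[180:360,270:430],None,fx=2.5,fy=2.5,interpolation=2)
b=cv2.resize(cv2.cvtColor(t["pixels"],cv2.COLOR_RGB2BGR)[155:255,155:245],None,fx=4.5,fy=4.5,interpolation=2)
cv2.imwrite("pics/s5.png",cv2.hconcat([a,b[:450,:400]]))
E
```

```text
[0.57068005 0.15212267 0.01836258] [ 1.29491588 -8.12939528  0.64411469] [-1.5207542  -0.36299452 -0.38336328]
```

View pics/s5.png

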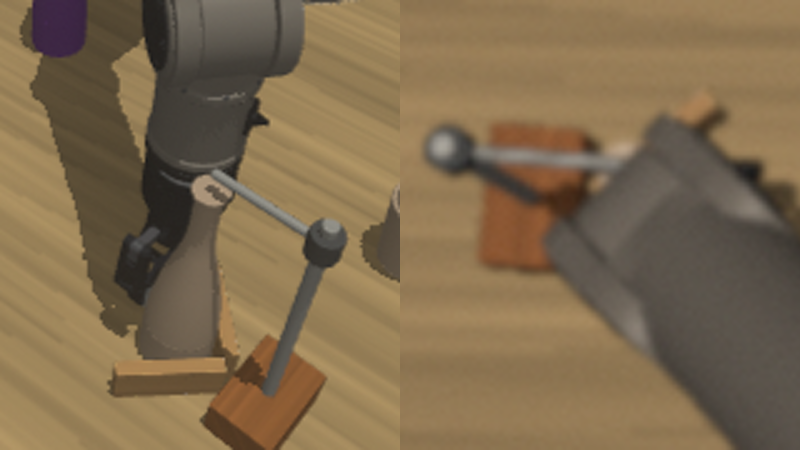

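The rim sits under the pointer tip (left crop (212,190)) and the foot is in the V. The commanded pose is 3 mm past with almost no travel and a rising force, so it looks seated. I back off straight and measure without the hand in the way.

>>> {"name": "drive_tool", "arguments": {
  "steps": [
    [[0, -4, 0, 0, 0], [0, -10, 0, 0, 0], [0, -25, 0, 0, 0], [0, -60, 0, 0, 0], [0, -110, 0, 0, 0], [0, -150, 0, 0, 0], [0, -150, 0, 0, 0], [0, -150, 0, 0, 0]]
  ]
}}

```text
time: 16.6
position: [0.56, 0.0028, 0.0183]
eef_rot: [0.0, 0.731, 0.683, 0.0]
wrist_force: [0.2, 0.4, 0.4]
grip_width: 0.0853
```

```bash
python3 - <<'E'
from g import *
s=r.sense(); print(s["position"],s["wrist_force"].round(2),s["time"])
a=capture("scene");t=capture("top")
for k,c,g,yaw in(("scene",a,(.619,.1937),86.94),("top",t,(.6208,.1914),86.47)):
    P=cloud(c).reshape(-1,3); y=np.radians(86.7); G=np.array([[np.cos(y),-np.sin(y)],[np.sin(y),np.cos(y)]])
    q=(P[:,:2]-g)@G; rr=np.hypot(q[:,0],q[:,1])
    for zl,zh,rad in((.008,.048,.033),(.042,.049,.033),(.08,.09,None),(.11,.12,.024),(.15,.16,.014),(.222,.2375,None)):
        m=(rr<.037)&(P[:,2]>zl)&(P[:,2]<zh)
        if m.sum()>6: print(k,zl,m.sum(),"gauge-frame mm",((circ(q[m],rad) if rad else q[m].mean(0))*1000).round(1))
A=cv2.resize(cv2.cvtColor(a["pixels"],cv2.COLOR_RGB2BGR)[180:360,270:430],None,fx=2.5,fy=2.5,interpolation=2)
b=cv2.resize(cv2.cvtColor(t["pixels"],cv2.COLOR_RGB2BGR)[155:255,155:245],None,fx=4.5,fy=4.5,interpolation=2)
cv2.imwrite("pics/s6.png",cv2.hconcat([A,b[:450,:400]]))
E
```

```text
[0.56000645 0.00280545 0.01830656] [0.19 0.45 0.4 ] 16.6
scene 0.008 216 gauge-frame mm [-0.8  1.7]
scene 0.042 52 gauge-frame mm [-1.8  1.7]
scene 0.08 101 gauge-frame mm [  6.3 -18.2]
scene 0.11 93 gauge-frame mm [-1.9  1.8]
scene 0.15 58 gauge-frame mm [-1.6  1.2]
scene 0.222 163 gauge-frame mm [-1.5 -1. ]
top 0.008 58 gauge-frame mm [0.2 0.9]
top 0.042 11 gauge-frame mm [0.4 1.6]
top 0.08 40 gauge-frame mm [-14.2  12. ]
top 0.11 40 gauge-frame mm [-0.4  0.2]
top 0.15 20 gauge-frame mm [-0.8  0.8]
top 0.222 102 gauge-frame mm [-2.   1.2]
```

View pics/s6.png

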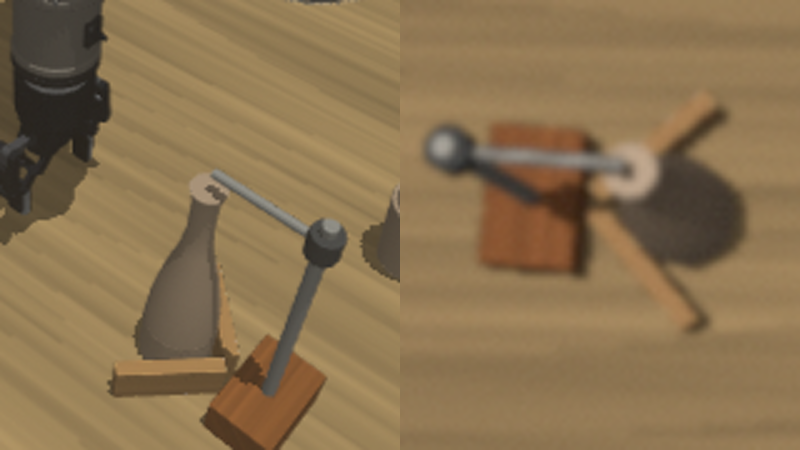

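The vase is upright and within about 2 mm of seated. Both cameras put it near gauge-frame (−1, +1.3) mm, which suggests it touches the +y cheek and has a gap of a millimetre or two at the other. To mend this I push again at yaw 57°, towards the other cheek, with the left fingertip and the hand on the open side.

>>> {"name": "drive_tool", "arguments": {
  "steps": [
    [[0, 0, 0, 0, 0.14], [0, 0, 0, 0, 0.28], [0, 0, 0, 0, 0.42], [0, 0, 0, 0, 0.517], [0, 30, 40, 0, 0.517], [0, 60, 56, 0, 0.517], [0, 90, 56, 0, 0.517], [0, 108, 56, 0, 0.517], [0, 113, 56, 0, 0.517], [0, 113, 56, 0, 0.517]]
  ]
}}

```text
time: 17.7
position: [0.6227, 0.1145, 0.0182]
eef_rot: [-0.0, 0.88, 0.475, -0.0]
wrist_force: [0.5, -0.4, -0.2]
grip_width: 0.0856
```

```bash
python3 - <<'E'
from g import *
s=r.sense(); T=R.from_quat(np.roll(s["eef_rot"],-1)).as_matrix(); print(s["position"],np.degrees(np.arctan2(T[1,0],T[0,0])),s["time"])
y=np.radians(86.7); gx=np.array([np.cos(y),np.sin(y)]);gy=np.array([-gx[1],gx[0]])
for off in((0,0),(-.001,.0013)):
    v=np.array([.62,.1925])+off[0]*gx+off[1]*gy; print(off,((np.r_[v,0]-s["position"])@T)[:2]*1000)
E
```

```text
[0.62271335 0.11445418 0.01817551] 56.78136551297709 17.7
(0, 0) [ 63.81565167 -45.0196679 ]
(-0.001, 0.0013) [ 62.30051678 -45.64765285]
```

>>> {"name": "drive_tool", "arguments": {
  "steps": [
    [[0, 6, 1.5, 0, 0], [0, 10, 1.5, 0, 0], [0, 13, 1.5, 0, 0], [0, 15, 1.5, 0, 0], [0, 16, 1.5, 0, 0], [0, 17, 1.5, 0, 0], [0, 18, 1.5, 0, 0], [0, 18, 1.5, 0, 0]]
  ]
}}

```text
time: 18.5
position: [0.6345, 0.128, 0.0183]
eef_rot: [-0.0, 0.88, 0.475, -0.0]
wrist_force: [-0.1, 0.2, 0.8]
grip_width: 0.0853
```

>>> {"name": "drive_tool", "arguments": {
  "steps": [
    [[0, 0.5, 0, 0, 0], [0, 1, 0, 0, 0], [0, 1.5, 0, 0, 0], [0, 1.5, 0, 0, 0]]
  ]
}}

```text
time: 18.9
position: [0.635, 0.1284, 0.0181]
eef_rot: [0.0, 0.88, 0.474, -0.001]
wrist_force: [-2.6, -2.6, 0.8]
grip_width: 0.0854
```

>>> {"name": "drive_tool", "arguments": {
  "steps": [
    [[0, 0.5, 0, 0, 0], [0, 1, 0, 0, 0], [0, 1, 0, 0, 0]]
  ]
}}

```text
time: 19.2
position: [0.6359, 0.1292, 0.0182]
eef_rot: [0.0, 0.88, 0.474, -0.0]
wrist_force: [-2.6, -3.7, 2.5]
grip_width: 0.0852
```

>>> {"name": "drive_tool", "arguments": {
  "steps": [
    [[0, 0.5, 0, 0, 0], [0, 1, 0, 0, 0], [0, 1, 0, 0, 0]]
  ]
}}

```text
time: 19.5
position: [0.6363, 0.1295, 0.0182]
eef_rot: [0.001, 0.88, 0.474, -0.001]
wrist_force: [-2.3, -5.7, 3.1]
grip_width: 0.0855
```

>>> {"name": "drive_tool", "arguments": {
  "steps": [
    [[0, 0.5, 0, 0, 0], [0, 1, 0, 0, 0], [0, 1, 0, 0, 0]]
  ]
}}

```text
time: 19.8
position: [0.6363, 0.1295, 0.018]
eef_rot: [0.001, 0.88, 0.474, -0.002]
wrist_force: [-3.7, -8.0, 3.7]
grip_width: 0.0853
```

>>> {"name": "drive_tool", "arguments": {
  "steps": [
    [[0, 0.5, 0, 0, 0], [0, 1, 0, 0, 0], [0, 1, 0, 0, 0]]
  ]
}}

```text
time: 20.1
position: [0.6364, 0.1294, 0.0177]
eef_rot: [0.001, 0.88, 0.474, -0.002]
wrist_force: [-4.4, -9.2, 4.2]
grip_width: 0.0856
```

>>> {"name": "drive_tool", "arguments": {
  "steps": [
    [[0, -1, 0, 0, 0], [0, -3, 0, 0, 0], [0, -6, 0, 0, 0], [0, -15, 0, 0, 0], [0, -40, 0, 0, 0], [0, -90, 0, 0, 0], [0, -130, 0, 0, 0], [0, -130, 0, 0, 0]]
  ]
}}

```text
time: 20.9
position: [0.5625, 0.0172, 0.0176]
eef_rot: [0.001, 0.882, 0.472, -0.003]
wrist_force: [-0.1, -0.7, 0.6]
grip_width: 0.0855
```

```bash
cat > f.py <<'E'
from g import *
s=r.sense(); print(s["position"],s["wrist_force"].round(2),s["time"])
a=capture("scene");t=capture("top")
for k,c,g,yaw in(("scene",a,(.619,.1937),86.94),("top",t,(.6208,.1914),86.47)):
    P=cloud(c).reshape(-1,3); y=np.radians(86.7); G=np.array([[np.cos(y),-np.sin(y)],[np.sin(y),np.cos(y)]])
    q=(P[:,:2]-g)@G; rr=np.hypot(q[:,0],q[:,1])
    for zl,zh,rad in((.008,.048,.033),(.042,.049,.033),(.11,.12,.024),(.15,.16,.014),(.222,.2375,None)):
        m=(rr<.037)&(P[:,2]>zl)&(P[:,2]<zh)
        if m.sum()>6: print(k,zl,m.sum(),"gauge-frame mm",((circ(q[m],rad) if rad else q[m].mean(0))*1000).round(1))
A=cv2.resize(cv2.cvtColor(a["pixels"],cv2.COLOR_RGB2BGR)[180:360,270:430],None,fx=2.5,fy=2.5,interpolation=2)
b=cv2.resize(cv2.cvtColor(t["pixels"],cv2.COLOR_RGB2BGR)[155:255,155:245],None,fx=4.5,fy=4.5,interpolation=2)
cv2.imwrite("pics/s7.png",cv2.hconcat([A,b[:450,:400]]))
E
python3 f.py
```

```text
[0.56251292 0.01724537 0.01759419] [-0.06 -0.7   0.57] 20.9
scene 0.008 206 gauge-frame mm [-0.4  1.3]
scene 0.042 56 gauge-frame mm [-1.5  1.5]
scene 0.11 96 gauge-frame mm [-1.6  1.4]
scene 0.15 60 gauge-frame mm [-1.3  1. ]
scene 0.222 165 gauge-frame mm [-0.6 -1.6]
top 0.008 66 gauge-frame mm [0.7 0.5]
top 0.042 18 gauge-frame mm [0.5 0. ]
top 0.11 35 gauge-frame mm [ 0.3 -0.8]
top 0.15 18 gauge-frame mm [-0.2  0.2]
top 0.222 99 gauge-frame mm [-1.5  0.8]
```

View pics/s7.png

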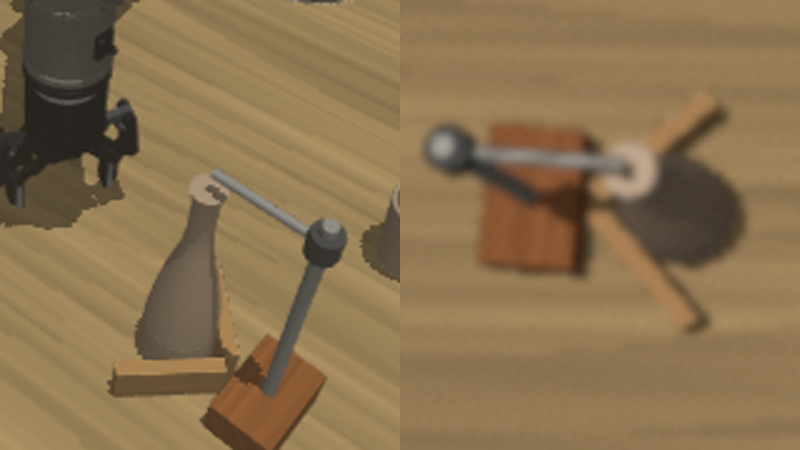

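The second push moved the vase about 0.7 mm along the +y cheek. It then stalled hard against the other cheek, with no motion over the last 2 mm commanded and the force up to about 10 N. The picture shows the vase upright with its rim under the pointer tip. Last I check that the neighbours haven't moved, then hand in.

```bash
python3 - <<'E'
from h import *
d=np.load("c.npz"); W=cloud(capture("top")).reshape(-1,3); W0=d["t"].reshape(-1,3)
for n,c,rad in(("bowl",(.76,-.158),.065),("small_bottle",(.72,-.29),.05),("tumbler",(.39,.325),.055),("orange",(.594,-.214),.05),("purple",(.361,-.145),.05)):
    print(n,*[np.mean(P[(np.hypot(P[:,0]-c[0],P[:,1]-c[1])<rad)&(P[:,2]>.03)],0).round(4) for P in(W0,W)])
s=r.sense(); print(s["wrist_force"].round(2),s["time"])
r.finish_job()
E
```

```text
bowl [ 0.7685 -0.1618  0.044 ] [ 0.7683 -0.1622  0.0438]
small_bottle [ 0.7212 -0.2925  0.0778] [ 0.721  -0.2925  0.0774]
tumbler [0.3934 0.3225 0.0669] [0.3934 0.3226 0.0661]
orange [ 0.5895 -0.2052  0.1354] [ 0.5894 -0.2052  0.1357]
purple [ 0.3676 -0.1375  0.1378] [ 0.3493 -0.1254  0.7381]
[-0.77 -0.23  0.7 ] 21.05
the job is handed in; nothing more can be done
```

The vase is in the V, upright, with its rim under the pointer, and I handed the job in at 21 s.

**How it was pushed:** The moves allow no tilt, so I couldn't lean the tool back. I pushed with one fingertip of the open gripper, low on the foot (tip about 32 mm up), with the gripper's body off to one side. Two pushes took it across the bench into the V. A short third push at 57° then pressed it onto the second cheek. It was never straddled or lifted.

**Last checks:**
- **Seating:** The vase is within about 1.5 mm of the seated position. The two cameras differ by 1–2 mm, so they can't rule out a gap of about a millimetre at one cheek. That it touches both cheeks comes mainly from the third push: it slid about 0.7 mm along one cheek, then stopped dead as the force rose to about 11 N.
- **Hand:** It was backed off about 18 cm, with the wrist force near zero.
- **Other pots:** The bowl, small bottle, tumbler and orange bottle measured unmoved to within 0.5 mm.
- **Check that failed:** My last check on the purple bottle gave no valid reading. The measured points averaged 0.74 m high, probably because the arm hid it from the top camera. It was last seen standing midway through the job, and the hand passed it with about 6 mm to spare by my estimate and no unexpected force.

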